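Smooth down the gasket round a loudspeaker

ROBOT

A 7-joint arm with a two-finger parallel gripper is mounted at the origin on the work surface. World frame = base frame: x ahead of the robot, y to its left, z up, the work surface at z = 0. Lengths are in m, angles in rad, forces in N, time in s.
With the tool pointing down it reaches from about 0.4 to 0.85 m from the base axis. Payload 4.5 kg.
Tool frame: the origin (TCP) lies between the finger pads, 19 mm behind the fingertips; this is the grasp point; z points along the fingers, y is the line along which they close (so a half turn about z gives the same grasp; the last joint's range is limited). The gripper opens to 88 mm and grips with 3 to 60 N. Pads are 18 mm wide; open, the fingers measure 123 mm over their backs; the gripper's body (75 mm by 187 mm) begins 45 mm behind the grasp point.
Start: joints at [1.211, 0.689, -0.195, 1.565, 0.157, 0.902, -0.215], TCP at [0.24, -0.577, 0.257] pointing down, gripper open.
Joint ranges: [-3.01, 3.01], [-0.46, 2.08], [-1.47, 1.51], [0.13, 2.56], [-1, 4.14], [0.04, 2.09], [-2.66, 2.66]. Speed limits (rad/s): [2.57, 2.57, 3.14, 3.14, 3.14, 3.14, 3.14].

INTERFACE

Orientations are given as a unit quaternion [x, y, z, w].
In Python, from plant import sensors, vision, finish_job gives the robot as it stands. The module is installed in compiled form; this text tells all that it offers.
- The arm moves only by the tool step_arm, never from a script. Its argument "steps" is a list of rows, each a list of 2 entries, a list of its own where there are three numbers: the shift along the tool's x, y, z in cm, then the turn, a rotation vector about the tool's x, y, z in degrees. A call has 1 to 12 rows; each row shifts and turns the commanded pose from where the row before left it, along the tool's axes as they then stand; what a row does not reach is not made up. A row lasts 1/8 s, in which the tool goes at most 62.5 mm and 10.7 degrees, less where a joint would pass 70% of its speed; a pose out of reach is approached as far as the arm can. A call with a gripper value outside its range is refused whole. "claw" is the opening, from -1 (shut) to 1 (fully open), set as the call begins (left out, the last holds). The fingers move at their own pace and stop on an object; "grip_force" is the grip in N (left out, the last holds). Time passes only in rows, so rows that do not move let the fingers close. It gives the time, the measured TCP pose, the force, the opening and the grip force at its end, in the units of the state.
- sensors.get_state(): the state, without advancing time (a new reading comes with each control period).
- vision.snapshot(name): name is "side" or "top"; returns a dict with "img" (420x560x3 uint8, red, green, blue), "fx", "fy", "cx", "cy" (pixels), "position" and "rotation" of the camera in the world. Camera axes: x right, y down, z forward; pixel columns grow to the right and rows downward; lengths in m; the calibration is good to about 2 mm. A picture is of the moment at which its call begins. There is no depth.
- finish_job(): hands the job in; it is judged then, once.
The state is a dict: "clock": time; "q": joint angles; "qd": joint speeds; "joint_torque": joint torques, N m; "tool_pos": TCP position; "eef_rot": TCP orientation; "contact_force": force on the tool from outside, world axes, zero at the start; "moment": the same for the moment, N m; "opening": opening from 0.0 (shut) to 1.0 (fully open); "finger_force": force on a finger pad.
Only numpy, scipy, OpenCV 4.12 (cv2) and the standard library are available. Lean on these libraries where they do the work, as an engineer would, in place of code of your own. Each camera call takes 0.05 s, during which the arm holds its last target. There are 200 camera calls.

TASK

The four gasket arcs on the rim of the face-up loudspeaker have each come up at one end: starting beside the terminal tag, run your shut fingertips lightly along all four, once round the rim counter-clockwise seen from above (from each arc's stuck end to its lifted end), so that every arc ends up flat, then move away. Do it gently in one pass, arc after arc over their full length, without taking the fingers well clear in between; pinch or lift nothing, do not touch the cone, and leave the things around it alone.

Things in the scene. Friction and masses are not known exactly. Their poses are not given: they have to be found in the camera images.
- speaker: Black 8-inch loudspeaker, face up in a low cradle fixed to the bench. Origin on its vertical axis, under the magnet; z up, x towards the terminal tag. The rim's flat face (radius 87 to 113 mm) is 85 mm above the origin. It sits on rubber cushions: it holds about 3 N, then sinks about 1 mm per 3 N more, at most 10 mm, and springs back. It cannot slide or turn.
- cone: The speaker's fragile part: black cone with a pale dust cap, inside the rim (radius below 85 mm), 4 mm and more below the face of the rim. Same origin and axes as the speaker. Not to be touched.
- tag (a point): Terminal tag: a brown fibre tab with two brass blades that sticks out of the rim's side. This point is on the rim's outer edge there (radius 113 mm, on the speaker's +x axis), 6 mm below the face of the rim.
- arc1: Gasket arc 1 of 4: stiff fibreboard 16 mm wide, 4 mm thick, along the rim at mean radius 100 mm, from 4 to 88 degrees counter-clockwise (seen from above) of the speaker's +x axis. Glued down at its clockwise end (bevelled, 4 mm longer), where its origin lies (underside, on the hinge; x radially outwards, y along the rim counter-clockwise, z up); rises towards its other, free end.
- lift1 (a joint): How far arc 1 stands up about its glued end, rad: 0 is flat on the rim; starts at 0.08 to 0.14 (free end 8 to 14 mm high). It moves stiffly (about 0.08 N m, so about 0.8 N at the free end and 4 N at 20 mm from the glue) and stays where it is left.
- arc1_mid (a point): Arc 1: top face, on its centre line, half way along. Moves with the arc.
- arc1_end (a point): Arc 1: top face, on its centre line, at the free end. Moves with the arc; 89 mm above the speaker's origin when flat.
- arc2: Gasket arc 2 of 4: stiff fibreboard 16 mm wide, 4 mm thick, along the rim at mean radius 100 mm, from 94 to 178 degrees counter-clockwise (seen from above) of the speaker's +x axis. Glued down at its clockwise end (bevelled, 4 mm longer), where its origin lies (underside, on the hinge; x radially outwards, y along the rim counter-clockwise, z up); rises towards its other, free end.
- lift2 (a joint): How far arc 2 stands up about its glued end, rad: 0 is flat on the rim; starts at 0.08 to 0.14 (free end 8 to 14 mm high). It moves stiffly (about 0.08 N m, so about 0.8 N at the free end and 4 N at 20 mm from the glue) and stays where it is left.
- arc2_mid (a point): Arc 2: top face, on its centre line, half way along. Moves with the arc.
- arc2_end (a point): Arc 2: top face, on its centre line, at the free end. Moves with the arc; 89 mm above the speaker's origin when flat.
- arc3: Gasket arc 3 of 4: stiff fibreboard 16 mm wide, 4 mm thick, along the rim at mean radius 100 mm, from 184 to 268 degrees counter-clockwise (seen from above) of the speaker's +x axis. Glued down at its clockwise end (bevelled, 4 mm longer), where its origin lies (underside, on the hinge; x radially outwards, y along the rim counter-clockwise, z up); rises towards its other, free end.
- lift3 (a joint): How far arc 3 stands up about its glued end, rad: 0 is flat on the rim; starts at 0.08 to 0.14 (free end 8 to 14 mm high). It moves stiffly (about 0.08 N m, so about 0.8 N at the free end and 4 N at 20 mm from the glue) and stays where it is left.
- arc3_mid (a point): Arc 3: top face, on its centre line, half way along. Moves with the arc.
- arc3_end (a point): Arc 3: top face, on its centre line, at the free end. Moves with the arc; 89 mm above the speaker's origin when flat.
- arc4: Gasket arc 4 of 4: stiff fibreboard 16 mm wide, 4 mm thick, along the rim at mean radius 100 mm, from 274 to 358 degrees counter-clockwise (seen from above) of the speaker's +x axis. Glued down at its clockwise end (bevelled, 4 mm longer), where its origin lies (underside, on the hinge; x radially outwards, y along the rim counter-clockwise, z up); rises towards its other, free end.
- lift4 (a joint): How far arc 4 stands up about its glued end, rad: 0 is flat on the rim; starts at 0.08 to 0.14 (free end 8 to 14 mm high). It moves stiffly (about 0.08 N m, so about 0.8 N at the free end and 4 N at 20 mm from the glue) and stays where it is left.
- arc4_mid (a point): Arc 4: top face, on its centre line, half way along. Moves with the arc.
- arc4_end (a point): Arc 4: top face, on its centre line, at the free end. Moves with the arc; 89 mm above the speaker's origin when flat.
- glue: White glue bottle, 48 mm across, 120 mm tall, standing loose. Origin centre of its underside. Bystander.
- meter: Orange and black multimeter lying face up, 150 x 76 x 45 mm, loose. Origin centre of its underside. Bystander.
- screwdriver: Red-handled screwdriver, 190 mm long, lying loose. Bystander.

How it is judged:
On the way, in this order (a step that is already met when the one before it is completed fails the run):
1. the fingertips pass over the middle of arc 1 (TCP within 28 mm of it in plan), touching it or within about 8 mm of flat (TCP less than 116 mm above the speaker's origin) ((contact force between the fingers and arc1 above 0.15 N or z of the grasp point in the frame of speaker below 0.116 m) and horizontal distance between the grasp point and arc1_mid below 0.028 m), for 0.03 s.
2. the fingertips, touching or as close, reach the free end of arc 1 (TCP within 28 mm of it in plan), and the arc lies flat (below 0.025 rad) ((contact force between the fingers and arc1 above 0.15 N or z of the grasp point in the frame of speaker below 0.116 m) and value of joint lift1 below 0.025 rad and horizontal distance between the grasp point and arc1_end below 0.028 m), for 0.03 s.
3. the fingertips pass over the middle of arc 2 (TCP within 28 mm of it in plan), touching it or within about 8 mm of flat (TCP less than 116 mm above the speaker's origin) ((contact force between the fingers and arc2 above 0.15 N or z of the grasp point in the frame of speaker below 0.116 m) and horizontal distance between the grasp point and arc2_mid below 0.028 m), for 0.03 s.
4. the fingertips, touching or as close, reach the free end of arc 2 (TCP within 28 mm of it in plan), and the arc lies flat (below 0.025 rad) ((contact force between the fingers and arc2 above 0.15 N or z of the grasp point in the frame of speaker below 0.116 m) and value of joint lift2 below 0.025 rad and horizontal distance between the grasp point and arc2_end below 0.028 m), for 0.03 s.
5. the fingertips pass over the middle of arc 3 (TCP within 28 mm of it in plan), touching it or within about 8 mm of flat (TCP less than 116 mm above the speaker's origin) ((contact force between the fingers and arc3 above 0.15 N or z of the grasp point in the frame of speaker below 0.116 m) and horizontal distance between the grasp point and arc3_mid below 0.028 m), for 0.03 s.
6. the fingertips, touching or as close, reach the free end of arc 3 (TCP within 28 mm of it in plan), and the arc lies flat (below 0.025 rad) ((contact force between the fingers and arc3 above 0.15 N or z of the grasp point in the frame of speaker below 0.116 m) and value of joint lift3 below 0.025 rad and horizontal distance between the grasp point and arc3_end below 0.028 m), for 0.03 s.
7. the fingertips pass over the middle of arc 4 (TCP within 28 mm of it in plan), touching it or within about 8 mm of flat (TCP less than 116 mm above the speaker's origin) ((contact force between the fingers and arc4 above 0.15 N or z of the grasp point in the frame of speaker below 0.116 m) and horizontal distance between the grasp point and arc4_mid below 0.028 m), for 0.03 s.
8. the fingertips, touching or as close, reach the free end of arc 4 (TCP within 28 mm of it in plan), and the arc lies flat (below 0.025 rad) ((contact force between the fingers and arc4 above 0.15 N or z of the grasp point in the frame of speaker below 0.116 m) and value of joint lift4 below 0.025 rad and horizontal distance between the grasp point and arc4_end below 0.028 m), for 0.03 s.
At the end, for the whole second after the job is handed in: all four gasket arcs lie flat (each below 0.025 rad, free end less than 2.5 mm up), the glue bottle stands upright and glue, multimeter and screwdriver are within 15 mm of where they were (value of joint each of lift1, lift2, lift3, lift4 below 0.025 rad and distance of each of glue, meter, screwdriver from where it was at the start of the episode below 0.015 m and angle between glue's own z axis and vertical below 0.1 rad); the robot touches nothing.
It fails at once if the cone or dust cap is touched (over 1 N) (contact force between any of the fingers, the arm and cone above 1 N).
It fails at once if the speaker or a gasket arc is pushed harder than 25 N (contact force between any of the fingers, the arm and speaker above 25 N).
It fails at once if a gasket arc is lifted or peeled up (beyond 0.2 rad) (value of joint any of lift1, lift2, lift3, lift4 above 0.2 rad).
It fails at once if the fingers are lifted well clear part-way (TCP more than 155 mm above the speaker's origin, which is fingertips about 47 mm above the flat gasket, after arc 1 is flat and before arc 4 is) (value of joint lift1 below 0.025 rad and not (value of joint lift4 below 0.025 rad) and z of the grasp point in the frame of speaker above 0.155 m).
It fails at once if a bystander is moved more than 15 mm (distance of any of glue, meter, screwdriver from where it was at the start of the episode above 0.015 m).
It also fails if it takes over 67 s, if anything falls off the work surface, if the arm or the gripper's body presses on something with over 40 N, if the wrist force passes 120 N, or if a joint passes its speed limit or range.

## Working session

There is one attempt and no reset: what is moved stays moved. The work goes in short steps, Python scripts to look and compute and a tool call to move; the robot and the scene stay as the last step left them, time stands still between calls to the robot, and variables do not carry over. Pictures are saved under pics/ and viewed, at most 10 in all, crops included, and the job is handed in when it is done.

Besides the shell and the picture viewer there is one more tool, called after ">>>" by a JSON object that holds its "method" and its "body", one argument or row to a line. step_arm: Moves the arm, as the interface text tells. Its arguments: {"type":"object","properties":{"steps":{"type":"array"},"claw":{"type":"number"},"grip_force":{"type":"number"}},"required":["steps"]}

```bash
mkdir -p pics; python3 - <<'E'
from plant import sensors, vision
import cv2,pickle,numpy as np
np.set_printoptions(precision=4,suppress=True)
for n in("top","side"):
    s=vision.snapshot(n); pickle.dump(s,open(n+".pkl","wb"))
    cv2.imwrite(f"pics/{n}0.png",s["img"][:,:,::-1])
    print(n,s["fx"],s["fy"],s["cx"],s["cy"],s["position"],s["rotation"])
s=sensors.get_state();print(s)
E
```

```text
top 396.4123688687537 396.4123688687537 279.16700669852446 212.66993734595232 [0.4454 0.0462 1.1508] [ 0.7087 -0.7014  0.0608 -0.0462]
side 466.0585020695394 466.0585020695394 287.1369831380865 211.94145550253205 [ 0.492  -0.8222  0.7248] [ 0.8865 -0.0468  0.0341 -0.4591]
{'clock': 0.1, 'q': array([ 1.2108,  0.6899, -0.1946,  1.5662,  0.1573,  0.9025, -0.2151]), 'qd': array([ 0.002 , -0.0028,  0.0004, -0.0038, -0.0005,  0.0014,  0.0011]), 'joint_torque': array([ -0.004 , -52.8508,  -1.2719, -15.3837,  -0.0526,   0.002 ,
         0.0001]), 'tool_pos': array([ 0.2396, -0.5767,  0.2567]), 'eef_rot': array([ 0.9807,  0.1957, -0.0002, -0.0008]), 'contact_force': array([0.5562, 0.0493, 0.3991]), 'moment': array([ 0.0084,  0.0387, -0.0026]), 'finger_force': 0.0, 'opening': 1.002641870083615}
```

View pics/top0.png

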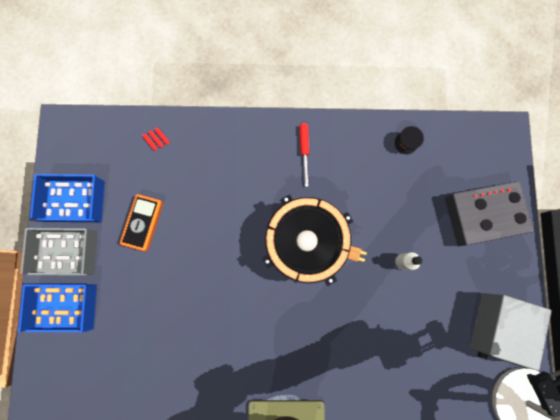

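View pics/side0.png

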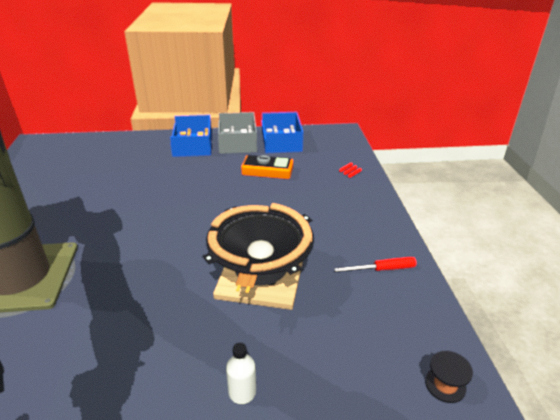

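```bash
cat > h.py <<'E'
import numpy as np,cv2,pickle
from scipy.spatial.transform import Rotation as R
np.set_printoptions(precision=4,suppress=True)
def plane(s,uv,z):
    uv=np.atleast_2d(uv).astype(float)
    d=np.c_[(uv[:,0]-s["cx"])/s["fx"],(uv[:,1]-s["cy"])/s["fy"],np.ones(len(uv))]
    d=R.from_quat(s["rotation"]).apply(d)
    return (s["position"]+d*((z-s["position"][2])/d[:,2])[:,None])[:,:2]
def circ(p):
    A=np.c_[2*p,np.ones(len(p))]; c=np.linalg.lstsq(A,(p**2).sum(1),rcond=None)[0]
    r=np.sqrt(c[2]+c[:2]@c[:2]); return c[0],c[1],r,np.std(np.hypot(*(p-c[:2]).T)-r)
def tan(s,box):
    h=cv2.cvtColor(s["img"],cv2.COLOR_RGB2HSV); m=cv2.inRange(h,(5,70,110),(25,255,255))
    k=np.zeros_like(m); x0,y0,x1,y1=box; k[y0:y1,x0:x1]=m[y0:y1,x0:x1]; return k
E
python3 - <<'E'
from h import *
T=pickle.load(open("top.pkl","rb"));S=pickle.load(open("side.pkl","rb"))
mt=tan(T,(255,190,351,292)); ms=tan(S,(200,198,320,274))
def outer(m):
    c,_=cv2.findContours(m,cv2.RETR_EXTERNAL,cv2.CHAIN_APPROX_NONE)
    return cv2.convexHull(np.vstack([a for a in c if cv2.contourArea(a)>20]))[:,0,:]
for z in (.10,.12,.14,.16,.18):
    for n,s,m in(("top",T,mt),("side",S,ms)):
        v,u=np.nonzero(m); print(z,n,"mean",circ(plane(s,np.c_[u,v],z)))
    # dust cap (about z-20mm)
for n,s,b in(("top",T,(290,225,325,256)),("side",S,(240,235,282,262))):
    g=s["img"][b[1]:b[3],b[0]:b[2]].astype(int); m=(g.min(2)>120)
    v,u=np.nonzero(m); print(n,"cap",u.mean()+b[0],v.mean()+b[1],[plane(s,(u.mean()+b[0],v.mean()+b[1]),z)[0] for z in(.08,.10,.12,.14)])
for n,uv in(("tag",(351,252)),("tagtip",(365,257)),("glue",(408,261)),("tip",(306,187)),("base",(285,400))): print(n,plane(T,uv,.1))
big=[cv2.resize(s["img"][b[1]:b[3],b[0]:b[2]],None,fx=3,fy=3,interpolation=cv2.INTER_CUBIC) for s,b in((T,(250,180,380,295)),(S,(195,190,325,305)))]
cv2.imwrite("pics/crop.png",np.hstack(big)[:,:,::-1])
E
```

```text
0.1 top mean (np.float64(0.5363844252766866), np.float64(-0.05318624861562182), np.float64(0.10290361494590948), np.float64(0.006349209780395873))
0.1 side mean (np.float64(0.5345666845981865), np.float64(-0.019910463320712113), np.float64(0.10555782627880902), np.float64(0.010163185684083816))
0.12 top mean (np.float64(0.5346529798309252), np.float64(-0.05129516302365297), np.float64(0.10094501553230711), np.float64(0.006228363116658595))
0.12 side mean (np.float64(0.5332035648939593), np.float64(-0.045591492416120066), np.float64(0.10217910081428952), np.float64(0.009837879494273522))
0.14 top mean (np.float64(0.5329215343851643), np.float64(-0.04940407743168376), np.float64(0.0989864161187081), np.float64(0.006107516452921316))
0.14 side mean (np.float64(0.5318404451897334), np.float64(-0.07127252151152808), np.float64(0.09880037534977268), np.float64(0.009512573304463211))
0.16 top mean (np.float64(0.5311900889394028), np.float64(-0.04751299183971472), np.float64(0.09702781670510381), np.float64(0.005986669789184037))
0.16 side mean (np.float64(0.5304773254855073), np.float64(-0.09695355060693614), np.float64(0.09542164988525764), np.float64(0.009187267114652906))
0.18 top mean (np.float64(0.5294586434936416), np.float64(-0.04562190624774576), np.float64(0.09506921729150089), np.float64(0.00586582312544676))
0.18 side mean (np.float64(0.5291142057812815), np.float64(-0.12263457970234395), np.float64(0.09204292442074187), np.float64(0.008861960924842581))
top cap 306.894578313253 240.30421686746988 [array([ 0.5343, -0.0511]), array([ 0.5326, -0.0493]), array([ 0.5309, -0.0475]), array([ 0.5293, -0.0457])]
side cap 259.7378640776699 250.0509708737864 [array([ 0.5328, -0.0508]), array([ 0.5315, -0.0747]), array([ 0.5302, -0.0986]), array([ 0.529 , -0.1226])]
tag [[ 0.5028 -0.1664]]
tagtip [[ 0.4899 -0.2034]]
glue [[ 0.4805 -0.3177]]
tip [[ 0.6773 -0.0471]]
base [[0.132  0.0063]]
```

View pics/crop.png

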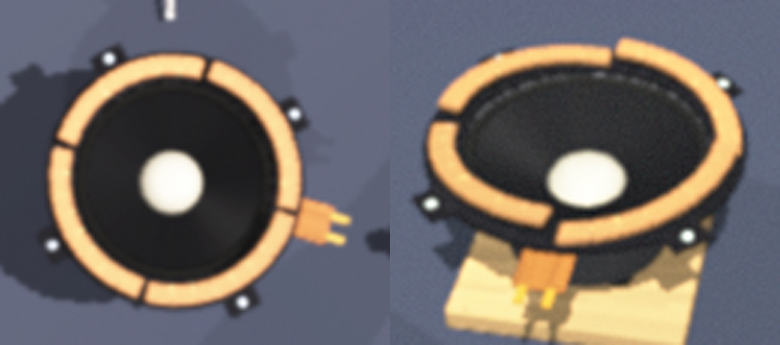

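```bash
cat > plan.py <<'E'
from h import *
T=pickle.load(open("top.pkl","rb"))
C=np.array([.5343,-.0510])
g=np.array([(288,210),(208,69),(62,145),(143,292)])/3+[250,180]-1/3
p=plane(T,g,.12)-C
a=np.degrees(np.arctan2(p[:,1],p[:,0]))
off=(a-[0,90,180,270]+180)%360-180
PH=off.mean()
def way(d,r=.1): d=np.radians(np.asarray(d)+PH); return C+r*np.c_[np.cos(d),np.sin(d)]
if __name__=="__main__":
    print(off,PH,np.hypot(*p.T))
    D=np.linspace(11,357,61); W=way(D); print(W[0])
    q=np.round((W-W[0])*100/.05)*.05; d=np.diff(q,axis=0)*[1,-1]
    for i in range(0,60,12): print(D[i+12],W[i+12],[[round(float(x),2) for x in r] for r in d[i:i+12]])
E
python3 plan.py
```

```text
[-105.3057 -106.5698 -105.6799 -106.1064] -105.91545985042657 [0.1011 0.1009 0.103  0.102 ]
[ 0.5257 -0.1506]
80.2 [ 0.6244 -0.0944] [[1.0, 0.05], [1.0, -0.1], [1.0, -0.15], [0.95, -0.25], [0.95, -0.35], [0.9, -0.5], [0.85, -0.5], [0.8, -0.65], [0.7, -0.7], [0.65, -0.75], [0.6, -0.85], [0.45, -0.85]]
149.4 [0.6069 0.0178] [[0.4, -0.95], [0.3, -0.95], [0.2, -1.0], [0.1, -1.0], [0.0, -1.0], [-0.1, -1.0], [-0.2, -1.0], [-0.3, -0.95], [-0.4, -0.95], [-0.5, -0.85], [-0.6, -0.85], [-0.65, -0.75]]
218.6 [0.4957 0.0413] [[-0.7, -0.7], [-0.8, -0.6], [-0.85, -0.55], [-0.9, -0.45], [-0.95, -0.35], [-1.0, -0.25], [-0.95, -0.15], [-1.05, -0.05], [-1.0, 0.05], [-1.0, 0.15], [-0.95, 0.2], [-0.95, 0.35]]
287.8 [ 0.4344 -0.0543] [[-0.9, 0.45], [-0.85, 0.5], [-0.8, 0.6], [-0.75, 0.7], [-0.65, 0.75], [-0.6, 0.85], [-0.5, 0.85], [-0.4, 0.9], [-0.35, 1.0], [-0.2, 0.95], [-0.1, 1.0], [-0.05, 1.0]]
357.0 [ 0.5019 -0.1456] [[0.1, 1.0], [0.2, 1.0], [0.25, 0.95], [0.4, 0.95], [0.45, 0.9], [0.55, 0.85], [0.65, 0.75], [0.7, 0.7], [0.8, 0.65], [0.85, 0.55], [0.9, 0.45], [0.9, 0.4]]
```

>>> {"method": "step_arm", "body": {
  "steps": [
    [[0, 0, 0], [0, 0, 7.5]],
    [[0, 0, 0], [0, 0, 7.5]],
    [[0, 0, 0], [0, 0, 7.6]],
    [[0, 0, 0], [0, 0, 0]]
  ],
  "claw": -1,
  "grip_force": 10
}}

```text
clock: 0.6
tool_pos: [0.2398, -0.5768, 0.257]
eef_rot: [1.0, 0.0, -0.0, -0.0]
contact_force: [-0.7, -0.4, 0.4]
opening: 0.57
finger_force: 0.0
```

>>> {"method": "step_arm", "body": {
  "steps": [
    [[2.4, -3.5, 0], [0, 0, 0]],
    [[2.4, -3.5, 0], [0, 0, 0]],
    [[2.4, -3.5, 0], [0, 0, 0]],
    [[2.4, -3.6, 0], [0, 0, 0]],
    [[2.4, -3.6, 0], [0, 0, 0]],
    [[2.4, -3.6, 0], [0, 0, 0]],
    [[2.4, -3.6, 0], [0, 0, 0]],
    [[2.4, -3.6, 0], [0, 0, 0]],
    [[2.4, -3.6, 0], [0, 0, 0]],
    [[2.4, -3.6, 0], [0, 0, 0]],
    [[2.4, -3.6, 0], [0, 0, 0]],
    [[2.2, -3.4, 0], [0, 0, 0]]
  ]
}}

```text
clock: 2.1
tool_pos: [0.5268, -0.1489, 0.2573]
eef_rot: [1.0, 0.001, -0.0, -0.0]
contact_force: [0.6, -0.8, 0.4]
opening: 0.002
finger_force: 0.0
```

>>> {"method": "step_arm", "body": {
  "steps": [
    [[0, 0, 2], [0, 0, 0]],
    [[0, 0, 2], [0, 0, 0]],
    [[0, 0, 2], [0, 0, 0]],
    [[0, 0, 2], [0, 0, 0]],
    [[0, 0, 1.5], [0, 0, 0]],
    [[0, 0, 0], [0, 0, 0]],
    [[0, 0, 0], [0, 0, 0]]
  ]
}}

```text
clock: 2.98
tool_pos: [0.5265, -0.1504, 0.1629]
eef_rot: [1.0, -0.0, 0.0, 0.0]
contact_force: [-0.4, -0.3, -0.4]
opening: 0.004
finger_force: 0.0
```

```bash
python3 - <<'E'
from plant import sensors, vision
from h import *
o=[]
for n,b in(("top",(250,180,380,295)),("side",(195,150,325,265))):
    s=vision.snapshot(n); o.append(cv2.resize(s["img"][b[1]:b[3],b[0]:b[2]],None,fx=3,fy=3,interpolation=cv2.INTER_CUBIC))
cv2.imwrite("pics/c2.png",np.hstack(o)[:,:,::-1])
s=sensors.get_state();print(s["tool_pos"],s["contact_force"],s["opening"],s["q"])
E
```

```text
[ 0.5266 -0.1505  0.1632] [-0.1597 -0.1682  0.1214] 0.006785701706700278 [ 0.2069  0.7231 -0.0214  1.8941  0.0285  0.5231 -1.4049]
```

View pics/c2.png

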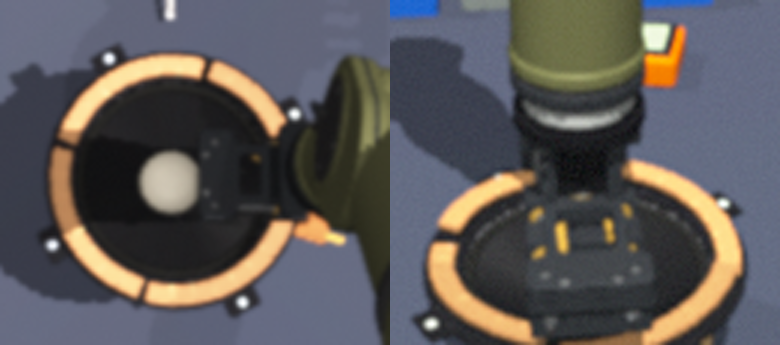

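The picture shows the shut gripper above the start of arc 1, near crop pixel (265,185). The tag is free at (320,225) and all the arcs are untouched. Next I'll lower it gently to contact.

>>> {"method": "step_arm", "body": {
  "steps": [
    [[0, 0, 0.6], [0, 0, 0]],
    [[0, 0, 0.5], [0, 0, 0]],
    [[0, 0, 0.3], [0, 0, 0]],
    [[0, 0, 0.3], [0, 0, 0]],
    [[0, 0, 0.2], [0, 0, 0]],
    [[0, 0, 0.1], [0, 0, 0]],
    [[0, 0, 0.1], [0, 0, 0]],
    [[0, 0, 0], [0, 0, 0]]
  ]
}}

```text
clock: 4.08
tool_pos: [0.5262, -0.1504, 0.1417]
eef_rot: [1.0, -0.0, 0.0, 0.0]
contact_force: [-0.6, 0.4, 2.2]
opening: 0.006
finger_force: 1.1
```

>>> {"method": "step_arm", "body": {
  "steps": [
    [[0, 0, 0.1], [0, 0, 0]],
    [[0, 0, 0], [0, 0, 0]]
  ]
}}

```text
clock: 4.32
tool_pos: [0.5264, -0.1504, 0.1406]
eef_rot: [1.0, -0.0, 0.0, 0.0]
contact_force: [0.9, -0.5, 2.7]
opening: 0.007
finger_force: 1.6
```

>>> {"method": "step_arm", "body": {
  "steps": [
    [[0, 0, 0.1], [0, 0, 0]],
    [[0, 0, 0], [0, 0, 0]]
  ]
}}

```text
clock: 4.58
tool_pos: [0.5266, -0.1505, 0.1395]
eef_rot: [1.0, -0.0, 0.001, 0.0]
contact_force: [0.3, -0.0, 2.5]
opening: 0.011
finger_force: 1.7
```

>>> {"method": "step_arm", "body": {
  "steps": [
    [[0, 0, 0.1], [0, 0, 0]],
    [[0, 0, 0], [0, 0, 0]]
  ]
}}

```text
clock: 4.82
tool_pos: [0.5267, -0.1505, 0.1386]
eef_rot: [1.0, -0.0, 0.001, 0.0]
contact_force: [0.6, -0.4, 4.1]
opening: 0.008
finger_force: 2.1
```

>>> {"method": "step_arm", "body": {
  "steps": [
    [[0, 0, 0.1], [0, 0, 0]],
    [[0, 0, 0], [0, 0, 0]]
  ]
}}

```text
clock: 5.08
tool_pos: [0.5267, -0.1505, 0.1378]
eef_rot: [1.0, -0.0, 0.001, 0.0]
contact_force: [0.5, -0.5, 6.8]
opening: 0.004
finger_force: 3.3
```

>>> {"method": "step_arm", "body": {
  "steps": [
    [[0.9, 0.05, 0], [0, 0, 0]],
    [[1.0, -0.1, 0], [0, 0, 0]],
    [[1.0, -0.15, 0], [0, 0, 0]],
    [[0.95, -0.25, 0], [0, 0, 0]],
    [[0.95, -0.35, 0], [0, 0, 0]],
    [[0.9, -0.5, 0], [0, 0, 0]]
  ]
}}

```text
clock: 5.82
tool_pos: [0.58, -0.1392, 0.1371]
eef_rot: [1.0, -0.001, -0.003, 0.001]
contact_force: [-4.2, -3.4, 7.5]
opening: 0.007
finger_force: 3.8
```

>>> {"method": "step_arm", "body": {
  "steps": [
    [[0.85, -0.5, 0], [0, 0, 0]],
    [[0.8, -0.65, 0], [0, 0, 0]],
    [[0.7, -0.7, 0], [0, 0, 0]],
    [[0.65, -0.75, 0], [0, 0, 0]],
    [[0.6, -0.85, 0], [0, 0, 0]],
    [[0.45, -0.85, 0], [0, 0, 0]],
    [[0.4, -0.95, 0], [0, 0, 0]],
    [[0, 0, 0], [0, 0, 0]]
  ]
}}

```text
clock: 6.82
tool_pos: [0.627, -0.0854, 0.1374]
eef_rot: [1.0, -0.0, -0.001, 0.001]
contact_force: [-0.6, -0.4, 5.0]
opening: 0.004
finger_force: 2.9
```

>>> {"method": "step_arm", "body": {
  "steps": [
    [[0.4, -0.95, 0], [0, 0, 0]],
    [[0.2, -1.0, 0], [0, 0, 0]],
    [[0.1, -1.0, 0], [0, 0, 0]],
    [[0, -1.0, 0], [0, 0, 0]],
    [[-0.1, -1.0, 0], [0, 0, 0]],
    [[-0.2, -1.0, 0], [0, 0, 0]],
    [[-0.3, -0.95, 0], [0, 0, 0]],
    [[0, 0, 0], [0, 0, 0]]
  ]
}}

```text
clock: 7.82
tool_pos: [0.6288, -0.0163, 0.1378]
eef_rot: [1.0, -0.0, 0.0, 0.001]
contact_force: [-1.5, -0.8, 6.5]
opening: 0.004
finger_force: 3.1
```

>>> {"method": "step_arm", "body": {
  "steps": [
    [[-0.4, -0.95, 0], [0, 0, 0]],
    [[-0.5, -0.85, 0], [0, 0, 0]],
    [[-0.6, -0.85, 0], [0, 0, 0]],
    [[-0.65, -0.75, 0], [0, 0, 0]],
    [[-0.7, -0.7, 0], [0, 0, 0]],
    [[-0.8, -0.6, 0], [0, 0, 0]],
    [[-0.85, -0.55, 0], [0, 0, 0]],
    [[-0.9, -0.45, 0], [0, 0, 0]],
    [[-0.95, -0.35, 0], [0, 0, 0]],
    [[0, 0, 0], [0, 0, 0]]
  ]
}}

```text
clock: 9.07
tool_pos: [0.5645, 0.0453, 0.1377]
eef_rot: [1.0, -0.0, -0.0, -0.0]
contact_force: [0.4, 0.3, 6.9]
opening: 0.008
finger_force: 3.3
```

>>> {"method": "step_arm", "body": {
  "steps": [
    [[-1.0, -0.15, 0], [0, 0, 0]],
    [[-0.95, -0.15, 0], [0, 0, 0]],
    [[-1.05, -0.05, 0], [0, 0, 0]],
    [[-1.0, 0.05, 0], [0, 0, 0]],
    [[-1.0, 0.15, 0], [0, 0, 0]],
    [[-0.95, 0.2, 0], [0, 0, 0]],
    [[-0.95, 0.35, 0], [0, 0, 0]],
    [[0, 0, 0], [0, 0, 0]]
  ]
}}

```text
clock: 10.07
tool_pos: [0.4956, 0.0416, 0.1377]
eef_rot: [1.0, 0.0, 0.0, -0.001]
contact_force: [1.2, 0.3, 6.1]
opening: 0.005
finger_force: 3.2
```

>>> {"method": "step_arm", "body": {
  "steps": [
    [[-0.9, 0.45, 0], [0, 0, 0]],
    [[-0.85, 0.5, 0], [0, 0, 0]],
    [[-0.8, 0.6, 0], [0, 0, 0]],
    [[-0.75, 0.7, 0], [0, 0, 0]],
    [[-0.65, 0.75, 0], [0, 0, 0]],
    [[-0.6, 0.85, 0], [0, 0, 0]],
    [[-0.5, 0.85, 0], [0, 0, 0]],
    [[-0.4, 0.9, 0], [0, 0, 0]],
    [[-0.35, 1.0, 0], [0, 0, 0]],
    [[0, 0, 0], [0, 0, 0]]
  ]
}}

```text
clock: 11.32
tool_pos: [0.4371, -0.0242, 0.1375]
eef_rot: [1.0, 0.0, -0.001, -0.001]
contact_force: [1.5, 1.6, 8.6]
opening: 0.005
finger_force: 4.0
```

>>> {"method": "step_arm", "body": {
  "steps": [
    [[-0.1, 0.95, 0], [0, 0, 0]],
    [[-0.1, 1.0, 0], [0, 0, 0]],
    [[-0.05, 1.0, 0], [0, 0, 0]],
    [[0.1, 1.0, 0], [0, 0, 0]],
    [[0.2, 1.0, 0], [0, 0, 0]],
    [[0.25, 0.95, 0], [0, 0, 0]],
    [[0.4, 0.95, 0], [0, 0, 0]],
    [[0, 0, 0], [0, 0, 0]]
  ]
}}

```text
clock: 12.32
tool_pos: [0.4431, -0.0927, 0.1372]
eef_rot: [1.0, -0.0, -0.002, -0.001]
contact_force: [-0.7, 0.9, 6.4]
opening: 0.004
finger_force: 3.7
```

>>> {"method": "step_arm", "body": {
  "steps": [
    [[0.45, 0.9, 0], [0, 0, 0]],
    [[0.55, 0.85, 0], [0, 0, 0]],
    [[0.65, 0.75, 0], [0, 0, 0]],
    [[0.7, 0.7, 0], [0, 0, 0]],
    [[0.8, 0.65, 0], [0, 0, 0]],
    [[0.85, 0.55, 0], [0, 0, 0]],
    [[0.9, 0.45, 0], [0, 0, 0]],
    [[0.9, 0.4, 0], [0, 0, 0]],
    [[0, 0, 0], [0, 0, 0]],
    [[0, 0, 0], [0, 0, 0]]
  ]
}}

```text
clock: 13.58
tool_pos: [0.5002, -0.1446, 0.1369]
eef_rot: [1.0, 0.0, -0.003, -0.001]
contact_force: [-2.0, 1.0, 6.2]
opening: 0.007
finger_force: 3.4
```

>>> {"method": "step_arm", "body": {
  "steps": [
    [[0, 0, -0.5], [0, 0, 0]],
    [[0, 0, -2], [0, 0, 0]],
    [[0, 0, -3], [0, 0, 0]],
    [[0, 0, -3], [0, 0, 0]],
    [[0, 0, -3], [0, 0, 0]],
    [[-3, 4, 0], [0, 0, 0]],
    [[-3, 4, 0], [0, 0, 0]],
    [[-3, 4, 0], [0, 0, 0]],
    [[-3, 4, 0], [0, 0, 0]],
    [[-3, 4, 0], [0, 0, 0]],
    [[-3, 4, 0], [0, 0, 0]],
    [[0, 0, 0], [0, 0, 0]]
  ]
}}

```text
clock: 15.08
tool_pos: [0.3188, -0.3887, 0.2518]
eef_rot: [1.0, -0.004, -0.002, -0.0]
contact_force: [0.7, 0.0, 0.1]
opening: 0.003
finger_force: 0.0
```

```bash
python3 - <<'E'
from plant import sensors, vision
from h import *
o=[]
for n,b in(("top",(250,180,380,295)),("side",(195,190,325,305))):
    s=vision.snapshot(n); o.append(cv2.resize(s["img"][b[1]:b[3],b[0]:b[2]],None,fx=3,fy=3,interpolation=cv2.INTER_CUBIC))
cv2.imwrite("pics/c3.png",np.hstack(o)[:,:,::-1])
s=sensors.get_state();print(s["tool_pos"],s["contact_force"],s["clock"])
E
```

```text
[ 0.3225 -0.3853  0.252 ] [ 0.4754  0.3836 -0.2132] 15.175
```

View pics/c3.png

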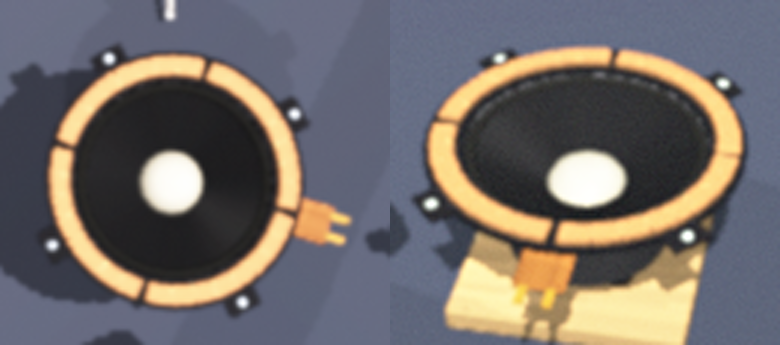

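In the side view all four arcs now lie flush. The gaps at crop pixels (553,232), (728,155), (615,57) and (437,120) show no step, and the arm is clear of the speaker.

```bash
python3 -c "
from plant import finish_job
print(finish_job())"
```

```text
the job is handed in; nothing more can be done
None
```

All four gasket arcs look flat in the final camera views after one gentle counter-clockwise pass (at most about 9 N in the readings), the arm is clear, and the job is handed in; no verdict was returned.

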